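# Index the carving stand and clamp it

## Task

The bowl on the carving stand has to be turned for the next cut: swing the clamp lever fully open, then turn the table by its upright wooden handle until it clicks home at 45 degrees, the third click past the brass zero block going counter-clockwise as seen from above, and swing the clamp lever fully shut again. Leave the loose things on the bench alone.

Things in the scene. Friction and masses are not known exactly. Their poses are not given: they have to be found in the camera images.
- stand: Fixed grey base of the carving stand, a round flange 216 mm across, 20 mm high. Origin: centre of its underside on the bench, on the vertical axis of the swivel table; z up, x away from the robot, y to its left at yaw 0 (yaw varies by 0.3 rad). The dark steel table on it is 156 mm across, top at 70 mm, and carries a wooden bowl 91 mm wide with its rim at 105 mm. A grey housing is on the +y side.
- zero_block (a point): Top centre of the brass zero block, 20 x 12 mm, top at a height of 36 mm, on the rim of the base, 100 mm from the table's axis, in the direction 210 degrees counter-clockwise from the base's x axis. Small raised ticks on the rim follow every 15 degrees to both sides, every third one longer.
- table (a joint): Swivel table angle, rad, positive counter-clockwise from above, 0 with the handle's arm over the zero block. Clicks every 15 degrees (0.262 rad); 45 degrees is 0.785. Starts at click -2, -1, 0 or +1; range -1.1 to 1.35. With the clamp open a click takes 5 to 10 N at the handle, and when let go the table settles in the nearest click; clamped, it resists over 20 N.
- handle_grip (a point): Point to grip on the table's upright turned wooden handle, on its axis at a height of 115 mm. The handle is round, 20 mm in diameter from 90 to 132 mm high, top at 141 mm, and does not spin. It stands 130 mm from the table's axis on a 16 mm thick arm at a height of 55 mm, in the direction 210 degrees + table angle in the base's frame.
- clamp (a joint): Clamp lever angle, rad: 0 shut (lever points along the base's -x), growing as it swings outward, clockwise from above, to its stop at 1.25, fully open (nearly along the base's +y). It is stiff and stays where it is left; moving it takes up to about 10 N at the grip.
- clamp_grip (a point): Point to grip on the upright black plastic knob of the clamp lever, on its axis at a height of 116 mm. The knob is round, 18 mm in diameter from 105 to 132 mm high, top at 139 mm, 80 mm from the lever's vertical pivot.
- clamp_pivot (a point): Point on the lever's vertical pivot axis, on top of the grey clamp housing (85 mm high with the hub of the lever), 129 mm from the table's axis along the base's +y.
- offcut: Loose wooden block 48 x 80 x 45 mm on the bench, a bystander; origin at the centre of its underside.
- tape_roll: Loose roll of tape 100 mm across, 25 mm high, lying on the bench, a bystander; origin at the centre of its underside.
- small_bowl: Loose small wooden bowl 80 mm across, 31 mm high, standing on the bench, a bystander; origin at the centre of its underside.

How it is judged:
On the way, in this order (a step that is already met when the one before it is completed fails the run):
1. the clamp lever is swung open (value of joint clamp above 0.85 rad), for 0.1 s.
2. with the clamp open, the table rests in the 45 degree click (value of joint table between 0.715 and 0.855 rad and value of joint clamp above 0.6 rad and velocity of joint table between -0.15 and 0.15 rad/s), for 0.2 s.
At the end, for the whole second after the job is handed in: The table rests in the third click past zero, at 45 degrees (within 4 degrees), and the clamp lever is fully shut (below 0.12 rad) (value of joint table between 0.715 and 0.855 rad and value of joint clamp below 0.12 rad and velocity of joint table between -0.05 and 0.05 rad/s); the robot touches nothing.
It fails at once if the wooden block is moved more than 30 mm (distance of offcut from where it was at the start of the episode above 0.03 m).
It fails at once if the tape roll is moved more than 30 mm (distance of tape_roll from where it was at the start of the episode above 0.03 m).
It fails at once if the small bowl is moved more than 30 mm (distance of small_bowl from where it was at the start of the episode above 0.03 m).
It also fails if it takes over 69 s, if anything falls off the work surface, if the arm or the gripper's body presses on something with over 40 N, if the wrist force passes 120 N, or if a joint passes its speed limit or range.

## Robot

A 6-joint arm with a two-finger parallel gripper is mounted at the origin on a cart in front of the work surface, level with it; the furniture and walls round the work are solid. World frame = base frame: x ahead of the robot, y to its left, z up, the work surface at z = 0. Lengths are in m, angles in rad, forces in N, time in s.
With the tool pointing down it reaches from about 0.375 to 0.75 m from the base axis. Payload 9 kg.
Tool frame: the origin (TCP) lies on the centre line of the jaws, within the pads' length; the fingertips stand 19 mm ahead of it and the grasp point (between the pads) is the TCP; z points along the fingers, y is the line along which they close (so a half turn about z gives the same grasp; the last joint's range is limited). The gripper opens to 85 mm and grips with 20 to 120 N. Pads are 22 mm wide; open, the fingers measure 114 mm over their backs; the gripper's body (76 mm by 85 mm) begins 54 mm behind the grasp point. The pads swing forward as they close: fully open they stand 13 mm farther back than shut.
Start: joints at [-1.388, 0.104, 0.097, 1.564, 0, 1.353], TCP at [0.234, -0.552, 0.25] pointing down, gripper open.
Joint ranges: [-2.99, 2.99], [-0.84, 1.86], [-1.1, 1.16], [-1.84, 2.11], [-1.51, 1.56], [-3.14, 3.14]. Speed limits (rad/s): [2.22, 2.22, 2.57, 3.14, 3.14, 3.14].

## Interface

Orientations are given as a unit quaternion [x, y, z, w].
In Python, from station import observe, capture, finish_job gives the robot as it stands.
- The arm moves only by the tool servo_tool, never from a script. Its argument "steps" is a list that holds one entry, the list of rows, each a list of 5 numbers: the shift along the tool's x, y, z in units of 40 mm (1.0 is 40 mm), then the turn about the tool's z in units of 6 degrees (1.0 is 6 degrees), then the opening, from 0 (shut) to 1 (fully open). In form: [[[tx, ty, tz, twist, claw], ...]]. A call has 1 to 20 rows; each row shifts and turns the commanded pose from where the row before left it, along the tool's axes as they then stand; what a row does not reach is not made up. A row lasts 1/12 s, in which the tool goes at most 41.7 mm and 7.16 degrees, less where a joint would pass 70% of its speed; a pose out of reach is approached as far as the arm can. A call is refused whole if a number of a shift passes 1 or a number of a turn 1, either way. A call with a gripper value outside its range is refused whole. The fingers move at their own pace and stop on an object; "newtons" is the grip in N (left out, the last holds). Time passes only in rows, so rows that do not move let the fingers close. It gives the time, the measured TCP pose, the force, the opening and the grip force at its end, in the units of the state.
- observe(): the state, without advancing time (a new reading comes with each control period).
- capture(name): name is "scene" or "top" or "wrist"; returns a dict with "pixels" (480x640x3 uint8, blue, green, red), "intrinsics" (3x3 intrinsics, pixels), "R" (3x3) and "t" (3): a world point X has camera coordinates R X + t. Camera axes: x right, y down, z forward; pixel columns grow to the right and rows downward; lengths in m; the calibration is good to about 2 mm. A picture is of the moment at which its call begins. There is no depth.
- finish_job(): hands the job in; it is judged then, once.
The state is a dict: "clock": time; "joints": joint angles; "joint_vel": joint speeds; "tau": joint torques, N m; "ee_pos": TCP position; "tcp_rot": TCP orientation; "ft_force": force on the tool from outside, world axes, zero at the start; "moment": the same for the moment, N m; "gripper_width": finger opening in m; "grasp_force": force on a finger pad.
Only numpy, scipy, OpenCV 4.12 (cv2) and the standard library are available. Lean on these libraries where they do the work, as an engineer would, in place of code of your own. Each camera call takes 0.05 s, during which the arm holds its last target. There are 200 camera calls.

## Working session

There is one attempt and no reset: what is moved stays moved. The work goes in short steps, Python scripts to look and compute and a tool call to move; the robot and the scene stay as the last step left them, time stands still between calls to the robot, and variables do not carry over. Pictures are saved under pics/ and viewed, at most 10 in all, crops included, and the job is handed in when it is done.

Besides the shell and the picture viewer there is one more tool, called as name(argument=value, ...), one argument or row to a line, values as JSON. servo_tool: Moves the arm, as the interface text tells. Its arguments: {"type":"object","properties":{"steps":{"type":"array","items":{"type":"array","items":{"type":"array","items":{"type":"number"}}}},"newtons":{"type":"number"}},"required":["steps"]}

```bash
mkdir -p pics
python3 - <<'E'
from station import observe, capture
import cv2,pickle
s=observe();print(s)
for n in("top","scene"):
    c=capture(n);cv2.imwrite(f"pics/{n}0.png",c["pixels"]);pickle.dump(c,open(f"{n}0.pkl","wb"));print(n,c["intrinsics"],c["R"],c["t"])
E
```

```text
{'clock': 0.0, 'joints': array([-1.38769473e+00,  1.04697498e-01,  9.64408035e-02,  1.56388863e+00,
       -3.37659768e-06,  1.35313394e+00]), 'joint_vel': array([ 0.0005449 ,  0.0003441 ,  0.00170937,  0.00038858, -0.00094212,
        0.00282837]), 'tau': array([-1.23920010e-03, -5.56930161e+01,  5.03650331e+01,  1.71341485e-02,
       -3.53388023e-04, -1.32239137e-05]), 'ee_pos': array([ 0.23404325, -0.55212961,  0.24950769]), 'tcp_rot': array([ 9.79990393e-01,  1.99043648e-01,  9.96693988e-06, -6.74425045e-04]), 'ft_force': array([ 0.73762927, -0.0873038 ,  0.40145027]), 'moment': array([ 0.00427981, -0.00843916, -0.02701338]), 'grasp_force': 0.0, 'gripper_width': 0.08541175473513499}
top [[545.89481435   0.         322.01342659]
 [  0.         545.89481435 251.62451311]
 [  0.           0.           1.        ]] [[-0.02663565 -0.99962868 -0.00574799]
 [-0.99742559  0.02695904 -0.0664485 ]
 [ 0.06657879  0.00396329 -0.9977733 ]] [0.01673694 0.4881781  1.34319972]
scene [[477.30531535   0.         316.23937044]
 [  0.         477.30531535 242.35470166]
 [  0.           0.           1.        ]] [[-0.76318938 -0.64617179  0.00199725]
 [-0.25236353  0.29521671 -0.92149864]
 [ 0.5948568  -0.70378201 -0.38837645]] [0.365102   0.21930705 0.92014974]
```

View pics/top0.png

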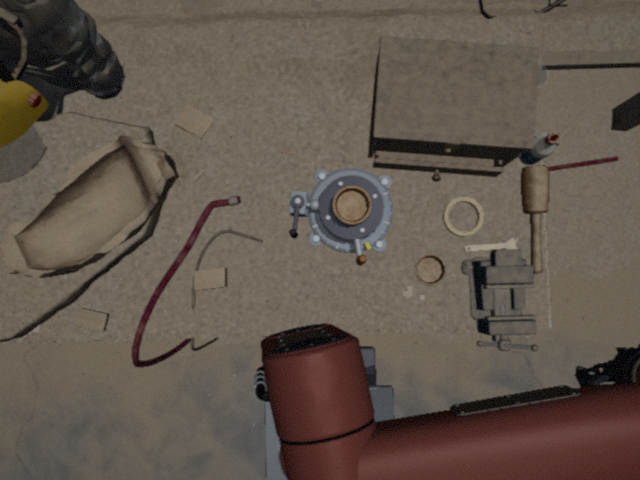

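View pics/scene0.png

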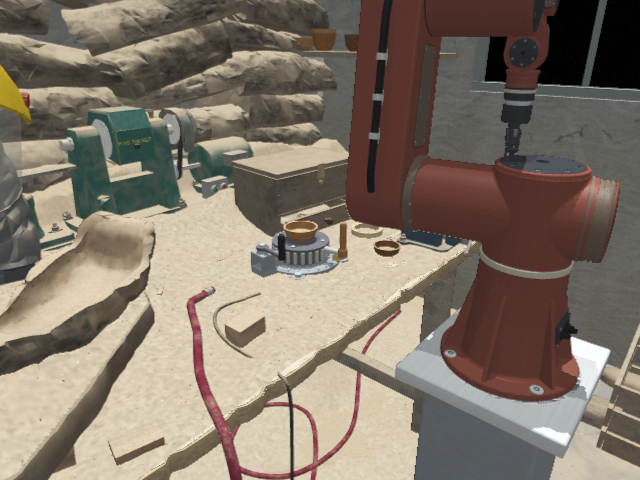

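The top view shows the stand at about (350,210), the clamp knob near (294,234) with its pivot near (298,203), the handle near (362,259) and the brass block near (368,246). I'll enlarge that area.

Run:
```python
import cv2
p=cv2.imread("pics/top0.png")[160:280,280:440]
cv2.imwrite("pics/top0c.png",cv2.resize(p,None,fx=5,fy=5,interpolation=cv2.INTER_CUBIC))
```

```text
(no output)
```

View pics/top0c.png

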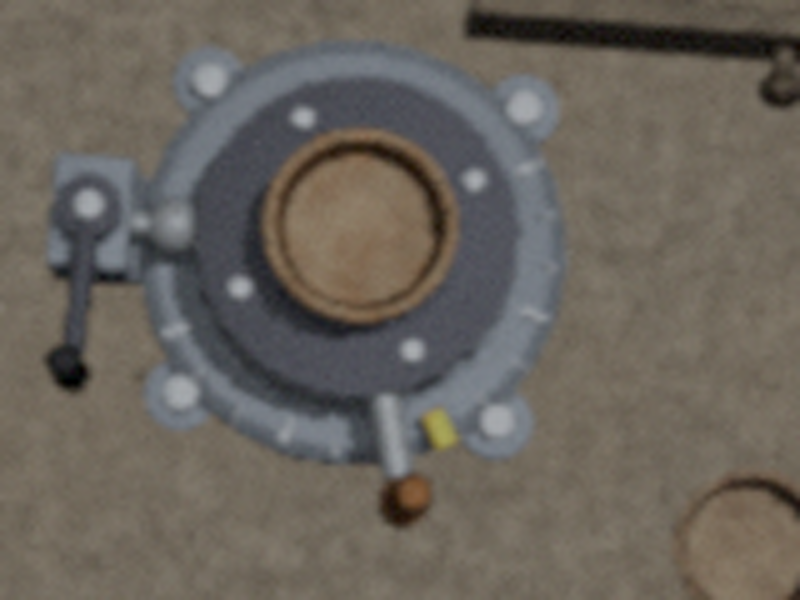

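```bash
cat > geo.py <<'E'
import numpy as np,pickle
from scipy.optimize import least_squares
def proj(c,X):
    p=c["intrinsics"]@(c["R"]@np.asarray(X)+c["t"]); return p[:2]/p[2]
def ray(c,uv,z):
    d=c["R"].T@np.linalg.solve(c["intrinsics"],[*uv,1]); o=-c["R"].T@c["t"]; return o+d*(z-o[2])/d[2]
def pts(p):
    x,y,w,t,k=p
    P=lambda r,a,z:np.array([x+r*np.cos(a+w),y+r*np.sin(a+w),z])
    d=np.radians(210); piv=P(.129,np.pi/2,.085)
    a=w+np.pi-k
    g=piv+[.08*np.cos(a),.08*np.sin(a),.031]
    return dict(axis=P(0,0,0),bowl=P(0,0,.105),flange=P(0,0,.02),zero=P(.1,d,.036),handle=P(.13,d+t,.141),piv=piv,knob=g+[0,0,.023])
E
python3 - <<'E'
from geo import *
c=pickle.load(open("top0.pkl","rb"))
m=dict(bowl=(361,225),flange=(356,252),zero=(440,429),handle=(411,494),piv=(89,204),knob=(68,362))
m={k:(np.array(v)+.5)/5-.5+[280,160] for k,v in m.items()}
f=lambda p:np.concatenate([proj(c,pts(p)[k])-m[k] for k in m])
x0=ray(c,m["bowl"],.105)
for k,z in dict(bowl=.105,flange=.02,zero=.036,handle=.141,piv=.085,knob=.139).items(): print(k,ray(c,m[k],z).round(4))
r=least_squares(f,[x0[0],x0[1],0,-.3,0]);print(r.x.round(4),r.fun.round(2))
for k,v in pts(r.x).items():print(k,v.round(4))
for n,uv in dict(smallbowl=(429,270),tape=(463,216),offcut=(210,278),box=(374,165)).items():print(n,ray(c,uv,.02).round(3))
E
```

```text
bowl [ 0.5909 -0.0693  0.105 ]
flange [ 0.5903 -0.071   0.02  ]
zero [ 0.4994 -0.1087  0.036 ]
handle [ 0.4624 -0.0863  0.141 ]
piv [0.6076 0.0587 0.085 ]
knob [0.5267 0.0674 0.139 ]
[ 0.591  -0.0698 -0.1223 -0.2737 -0.0089] [ 0.19 -0.07 -0.48 -0.27  0.05  0.17  0.02  0.12  0.18  0.32  0.02 -0.27]
axis [ 0.591  -0.0698  0.    ]
bowl [ 0.591  -0.0698  0.105 ]
flange [ 0.591  -0.0698  0.02  ]
zero [ 0.499  -0.1088  0.036 ]
handle [ 0.4621 -0.0863  0.141 ]
piv [0.6068 0.0583 0.085 ]
knob [0.5273 0.0673 0.139 ]
smallbowl [ 0.435 -0.26   0.02 ]
tape [ 0.568 -0.35   0.02 ]
offcut [0.43  0.283 0.02 ]
box [ 0.702 -0.133  0.02 ]
```

The fit is good to under 0.5 px: yaw is -0.122, the table is at click -1 and the clamp is shut. First I'll move above the clamp knob.

servo_tool(
  steps=[
    [[0.71,-0.633,0,0,1],[0.71,-0.633,0,0,1],[0.71,-0.633,0,0,1],[0.71,-0.633,0,0,1],[0.71,-0.633,0,0,1],[0.71,-0.633,0,0,1],[0.71,-0.633,0,0,1],[0.71,-0.633,0,0,1],[0.71,-0.633,0,0,1],[0.71,-0.633,0,0,1],[0.71,-0.633,0,0,1],[0.71,-0.633,0,0,1],[0.71,-0.633,0,0,1],[0.71,-0.633,0,0,1],[0.71,-0.633,0,0,1],[0.71,-0.633,0,0,1],[0.71,-0.633,0,0,1],[0.71,-0.633,0,0,1]],
  ],
  newtons=60,
)

```text
clock: 1.6
ee_pos: [0.5273, 0.0687, 0.25]
tcp_rot: [0.98, 0.199, -0.0, 0.0]
ft_force: [1.1, -1.7, -0.4]
gripper_width: 0.0853
grasp_force: 0.0
```

servo_tool(
  steps=[
    [[0,0,0,-1,1],[0,0,0,-1,1],[0,0,0,-1,1],[0,0,0,-1,1],[0,0,0,-1,1],[0,0,0,-1,1],[0,0,0,-1,1],[0,0,0,-1,1],[0,0,0,-1,1],[0,0,0,-1,1],[0,0,0,-1,1],[0,0,0,-1,1],[0,0,0,-1,1],[0,0,0,-1,1],[0,0,0,-1,1],[0,0,0,-1,1],[0,0,0,-1,1],[0,0,0,-1,1],[0,0,0,-1,1],[0,0,0,-1,1]],
  ],
)

```text
clock: 3.27
ee_pos: [0.5268, 0.0666, 0.2499]
tcp_rot: [0.315, 0.949, -0.0, -0.0]
ft_force: [0.4, -0.2, 0.6]
gripper_width: 0.0852
grasp_force: 0.0
```

servo_tool(
  steps=[
    [[0,0,0,-1,1],[0,0,0,-1,1],[0,0,0,-1,1],[0,0,0,-1,1],[0,0,0,-1,1],[0,0,0,0,1],[0,0,0,0,1]],
  ],
)

```text
clock: 3.85
ee_pos: [0.5268, 0.0666, 0.25]
tcp_rot: [0.063, 0.998, -0.0, -0.0]
ft_force: [0.3, 0.3, 0.6]
gripper_width: 0.0854
grasp_force: 0.0
```

```bash
cat >> geo.py <<'E'
FIT=[.591,-.0698,-.1223,-.2618,0.]
def here():
    from station import observe
    from scipy.spatial.transform import Rotation as R
    s=observe(); M=R.from_quat(s["tcp_rot"]).as_matrix()
    print("t",round(s["clock"],2),"tcp",s["ee_pos"].round(4),"yaw",round(np.arctan2(M[1,0],M[0,0]),3),"tilt",M[:,2].round(3),"F",s["ft_force"].round(1),"w",round(s["gripper_width"],4),"g",round(s["grasp_force"],1),"q",s["joints"].round(2))
    return s["ee_pos"],M
def to(xyz,yaw):
    p,M=here(); y=np.arctan2(M[1,0],M[0,0])
    print("units",(M.T@(np.asarray(xyz)-p)/.04).round(3),"twist",round(((y-yaw+np.pi)%(2*np.pi)-np.pi)/np.radians(6),2))
E
python3 - <<'E'
from geo import *
from station import capture
import cv2
k=pts(FIT)["knob"]; to([k[0],k[1],.118],np.pi-.1223)
c=capture("wrist");print(proj(c,k));cv2.imwrite("pics/w1.png",c["pixels"])
E
```

```text
t 3.85 tcp [0.5268 0.0666 0.25  ] yaw 3.016 tilt [-0.001 -0.    -1.   ] F [0.3 0.3 0.6] w 0.0854 g 0.0 q [-0.12 -0.11 -0.11  1.56 -0.    0.01]
units [-0.01   0.036  3.299] twist -0.04
[316.34375335 239.23749098]
```

View pics/w1.png

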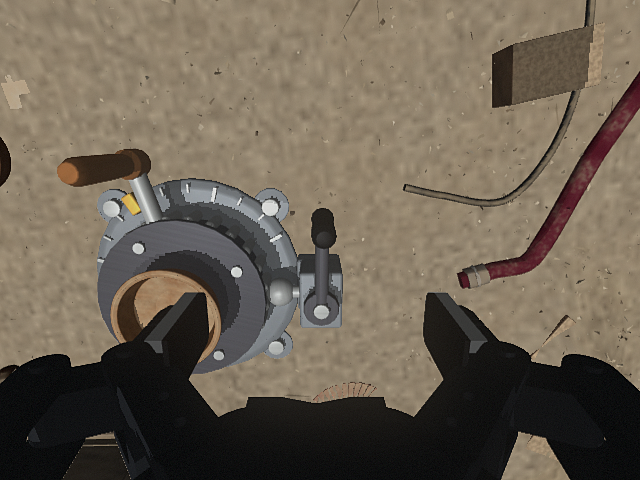

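Run:
```python
from geo import *
from station import capture
import cv2
P=pts(FIT);k=P["knob"]
c=capture("wrist");print([proj(c,k-[0,0,d]).round() for d in(0,.02,.04)],{n:proj(c,v).round() for n,v in P.items()}, -c["R"].T@c["t"])
p=c["pixels"][140:360,40:360];cv2.imwrite("pics/w1c.png",cv2.resize(p,None,fx=2.5,fy=2.5,interpolation=cv2.INTER_CUBIC))
```

```text
[array([316., 239.]), array([316., 232.]), array([316., 225.])] {'axis': array([200., 275.]), 'bowl': array([160., 322.]), 'flange': array([194., 282.]), 'zero': array([127., 204.]), 'handle': array([ 61., 172.]), 'piv': array([317., 310.]), 'knob': array([316., 239.])} [0.46124972 0.07586641 0.3739598 ]
```

View pics/w1c.png

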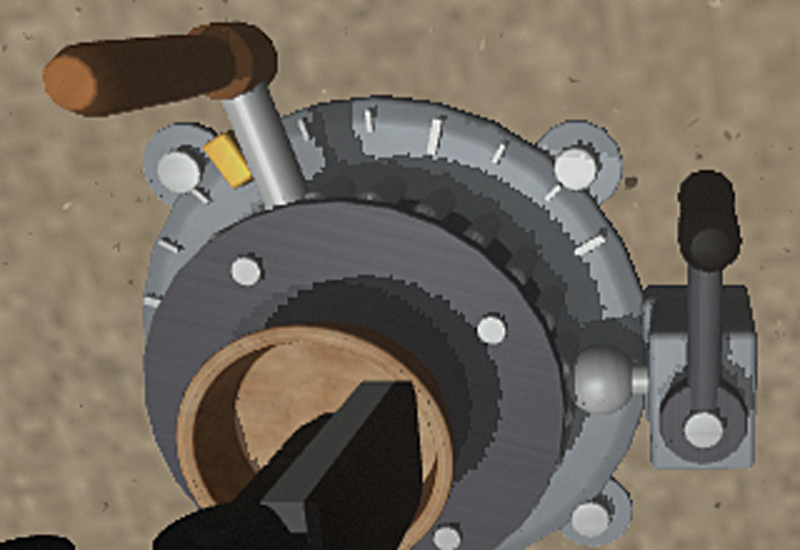

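The knob top is at about (324,239), against a predicted (316,239). The handle and block are off by a similar amount, so the stand lies about 2–3 mm further in +y. I'll shift for that, descend and grip.

servo_tool(
  steps=[
    [[0,0.085,0.6,0,1],[0,0,0.6,0,1],[0,0,0.6,0,1],[0,0,0.6,0,1],[0,0,0.5,0,1],[0,0,0.4,0,1],[0,0,0,0,0],[0,0,0,0,0],[0,0,0,0,0],[0,0,0,0,0],[0,0,0,0,0],[0,0,0,0,0],[0,0,0,0,0],[0,0,0,0,0],[0,0,0,0,0],[0,0,0,0,0]],
  ],
  newtons=60,
)

```text
clock: 5.28
ee_pos: [0.5281, 0.0705, 0.1197]
tcp_rot: [0.061, 0.998, 0.0, 0.001]
ft_force: [-1.6, 3.9, 5.6]
gripper_width: 0.0159
grasp_force: 58.5
```

```bash
python3 -c "
from geo import *
here()"
```

```text
t 5.28 tcp [0.5281 0.0705 0.1197] yaw 3.019 tilt [ 0.002  0.001 -1.   ] F [-1.6  3.9  5.6] w 0.0159 g 58.5 q [-0.11 -0.09 -0.33  1.32  0.    0.01]
```

servo_tool(
  steps=[
    [[-0.004,0.1256,0,0.6,0],[-0.004,0.1256,0,0.6,0],[-0.004,0.1256,0,0.6,0],[-0.004,0.1256,0,0.6,0],[-0.004,0.1256,0,0.6,0],[-0.004,0.1256,0,0.6,0],[-0.004,0.1256,0,0.6,0],[-0.004,0.1256,0,0.6,0],[-0.004,0.1256,0,0.6,0],[-0.004,0.1256,0,0.6,0]],
  ],
)

```text
clock: 6.12
ee_pos: [0.5486, 0.1147, 0.1197]
tcp_rot: [0.368, 0.93, -0.0, 0.0]
ft_force: [-5.3, -1.9, 8.2]
gripper_width: 0.0162
grasp_force: 58.9
```

```bash
python3 -c "
from geo import *
here();print(pts([.591,-.0678,-.1223,-.2618,.628])['knob'])"
```

```text
t 6.12 tcp [0.5486 0.1147 0.1197] yaw 2.387 tilt [ 0.001 -0.001 -1.   ] F [-5.3 -1.9  8.2] w 0.0162 g 58.9 q [-0.03  0.   -0.25  1.32 -0.    0.73]
[0.54821865 0.11478512 0.139     ]
```

It is tracking well. I'll finish the swing to the stop.

servo_tool(
  steps=[
    [[-0.004,0.1256,0,0.6,0],[-0.004,0.1256,0,0.6,0],[-0.004,0.1256,0,0.6,0],[-0.004,0.1256,0,0.6,0],[-0.004,0.1256,0,0.6,0],[-0.004,0.1256,0,0.6,0],[-0.004,0.1256,0,0.6,0],[-0.004,0.1256,0,0.6,0],[-0.004,0.1256,0,0.6,0],[0,0.11,0,0.5,0],[0,0,0,0,0],[0,0,0,0,0]],
  ],
)

```text
clock: 7.12
ee_pos: [0.5906, 0.1383, 0.1197]
tcp_rot: [0.633, 0.775, -0.001, 0.0]
ft_force: [-8.1, -2.7, 9.2]
gripper_width: 0.0162
grasp_force: 59.4
```

servo_tool(
  steps=[
    [[0,0,0,0,1],[0,0,0,0,1],[0,0,0,0,1],[0,0,0,0,1],[0,0,0,0,1],[0,0,0,0,1],[0,0,0,0,1],[0,0,-0.5,0,1],[0,0,-0.8,0,1],[0,0,-0.8,0,1],[0,0,-0.8,0,1],[0,0,-0.5,0,1]],
  ],
)

```text
clock: 8.12
ee_pos: [0.5916, 0.1388, 0.258]
tcp_rot: [0.632, 0.775, 0.001, 0.001]
ft_force: [0.6, 0.5, 0.9]
gripper_width: 0.0854
grasp_force: 0.0
```

Run:
```python
from geo import *
P=pts([.591,-.0678,-.1223,-.2618,1.25]);print(P)
h=P["handle"]; to([h[0],h[1],.116],np.radians(195)-.1223)
```

```text
{'axis': array([ 0.591 , -0.0678,  0.    ]), 'bowl': array([ 0.591 , -0.0678,  0.105 ]), 'flange': array([ 0.591 , -0.0678,  0.02  ]), 'zero': array([ 0.49894455, -0.10686143,  0.036     ]), 'handle': array([ 0.46226284, -0.08587608,  0.141     ]), 'piv': array([0.6067374 , 0.06023646, 0.085     ]), 'knob': array([0.59096177, 0.13866559, 0.139     ])}
t 8.12 tcp [0.5916 0.1388 0.258 ] yaw 1.773 tilt [ 0.003 -0.    -1.   ] F [0.6 0.5 0.9] w 0.0854 g 0.0 q [ 0.02  0.13  0.13  1.58 -0.    1.38]
units [-4.851 -4.306  3.539] twist -14.4
```

servo_tool(
  steps=[
    [[-0.606,-0.538,0,0,1],[-0.606,-0.538,0,0,1],[-0.606,-0.538,0,0,1],[-0.606,-0.538,0,0,1],[-0.606,-0.538,0,0,1],[-0.606,-0.538,0,0,1],[-0.606,-0.538,0,0,1],[-0.606,-0.538,0,0,1]],
  ],
)

```text
clock: 8.78
ee_pos: [0.4602, -0.0868, 0.2544]
tcp_rot: [0.632, 0.775, 0.0, 0.0]
ft_force: [-0.4, -0.9, 0.6]
gripper_width: 0.0855
grasp_force: 0.0
```

servo_tool(
  steps=[
    [[0,0,0,-1,1],[0,0,0,-1,1],[0,0,0,-1,1],[0,0,0,-1,1],[0,0,0,-1,1],[0,0,0,-1,1],[0,0,0,-1,1],[0,0,0,-1,1],[0,0,0,-1,1],[0,0,0,-1,1],[0,0,0,-1,1],[0,0,0,-1,1],[0,0,0,-1,1],[0,0,0,-1,1],[0,0,0,-0.4,1],[0,0,0,0,1],[0,0,0,0,1]],
  ],
)

```text
clock: 10.2
ee_pos: [0.4612, -0.0858, 0.2543]
tcp_rot: [-0.069, 0.998, -0.0, 0.0]
ft_force: [0.3, 0.2, 0.7]
gripper_width: 0.0854
grasp_force: 0.0
```

Run:
```python
from geo import *
from station import capture
import cv2
P=pts([.591,-.0678,-.1223,-.2618,1.25])
h=P["handle"]; to([h[0],h[1],.116],np.radians(195)-.1223)
c=capture("wrist");print({n:proj(c,v).round() for n,v in P.items()})
cv2.imwrite("pics/w2.png",c["pixels"])
```

```text
t 10.2 tcp [ 0.4612 -0.0858  0.2543] yaw -3.004 tilt [ 0. -0. -1.] F [0.3 0.2 0.7] w 0.0854 g 0.0 q [-0.46 -0.3  -0.27  1.59 -0.   -0.6 ]
units [-0.026 -0.005  3.459] twist -0.02
{'axis': array([315., 314.]), 'bowl': array([315., 371.]), 'flange': array([315., 323.]), 'zero': array([289., 243.]), 'handle': array([314., 239.]), 'piv': array([446., 388.]), 'knob': array([569., 428.])}
```

View pics/w2.png

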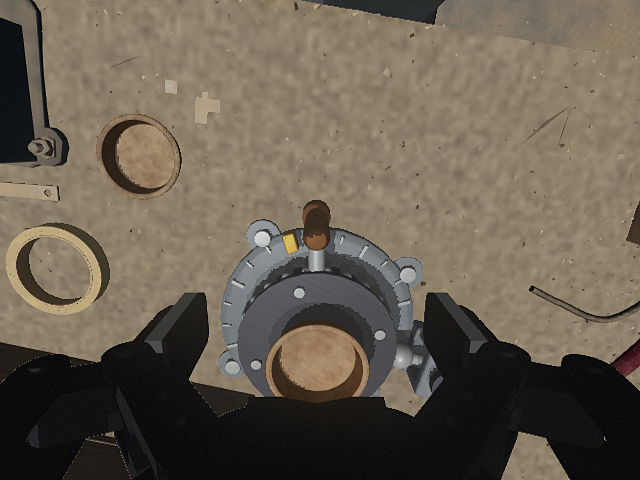

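The handle top is at (316,240), which matches the prediction of (314,239). The lever is open, out of view at the right. I'll descend and grip.

servo_tool(
  steps=[
    [[0,0.02,0.6,0,1],[0,0,0.6,0,1],[0,0,0.6,0,1],[0,0,0.6,0,1],[0,0,0.6,0,1],[0,0,0.45,0,1],[0,0,0,0,0],[0,0,0,0,0],[0,0,0,0,0],[0,0,0,0,0],[0,0,0,0,0],[0,0,0,0,0],[0,0,0,0,0],[0,0,0,0,0],[0,0,0,0,0],[0,0,0,0,0]],
  ],
  newtons=60,
)

```text
clock: 11.58
ee_pos: [0.4618, -0.0854, 0.1177]
tcp_rot: [-0.069, 0.998, -0.001, 0.001]
ft_force: [-1.7, -0.1, 5.6]
gripper_width: 0.0186
grasp_force: 58.6
```

```bash
python3 -c "
from geo import *
here();print(pts([.591,-.0678,-.1223,-.2618+.524,1.25])['handle'],pts([.591,-.0678,-.1223,.785,1.25])['handle'])"
```

```text
t 11.58 tcp [ 0.4618 -0.0854  0.1177] yaw -3.003 tilt [ 0.002 -0.001 -1.   ] F [-1.7 -0.1  5.6] w 0.0186 g 58.6 q [-0.46 -0.29 -0.51  1.34 -0.   -0.6 ]
[ 0.48858051 -0.14786402  0.141     ] [ 0.54223786 -0.18830831  0.141     ]
```

servo_tool(
  steps=[
    [[-0.0045,-0.17,0,-0.5,0],[-0.0045,-0.17,0,-0.5,0],[-0.0045,-0.17,0,-0.5,0],[-0.0045,-0.17,0,-0.5,0],[-0.0045,-0.17,0,-0.5,0],[-0.0045,-0.17,0,-0.5,0],[-0.0045,-0.17,0,-0.5,0],[-0.0045,-0.17,0,-0.5,0],[-0.0045,-0.17,0,-0.5,0],[-0.0045,-0.17,0,-0.5,0]],
  ],
)

```text
clock: 12.42
ee_pos: [0.4887, -0.1478, 0.1178]
tcp_rot: [-0.326, 0.945, -0.001, 0.001]
ft_force: [-2.1, 5.9, 7.5]
gripper_width: 0.0184
grasp_force: 59.3
```

```bash
python3 -c "
from geo import *
here()"
```

```text
t 12.42 tcp [ 0.4887 -0.1478  0.1178] yaw -2.477 tilt [ 0.003 -0.001 -1.   ] F [-2.1  5.9  7.5] w 0.0184 g 59.3 q [-0.55 -0.16 -0.4   1.32  0.   -1.22]
```

servo_tool(
  steps=[
    [[-0.0045,-0.17,0,-0.5,0],[-0.0045,-0.17,0,-0.5,0],[-0.0045,-0.17,0,-0.5,0],[-0.0045,-0.17,0,-0.5,0],[-0.0045,-0.17,0,-0.5,0],[-0.0045,-0.17,0,-0.5,0],[-0.0045,-0.17,0,-0.5,0],[-0.0045,-0.17,0,-0.5,0],[-0.0045,-0.17,0,-0.5,0],[-0.0045,-0.17,0,-0.5,0],[0,0,0,0,0],[0,0,0,0,0],[0,0,0,0,0],[0,0,0,0,0]],
  ],
)

```text
clock: 13.58
ee_pos: [0.5422, -0.1878, 0.1177]
tcp_rot: [-0.559, 0.829, -0.001, 0.001]
ft_force: [3.0, 0.3, 5.3]
gripper_width: 0.0184
grasp_force: 59.2
```

```bash
python3 -c "
from geo import *
here()"
```

```text
t 13.58 tcp [ 0.5422 -0.1878  0.1177] yaw -1.955 tilt [ 0.003 -0.001 -1.   ] F [3.  0.3 5.3] w 0.0184 g 59.2 q [-0.56  0.04 -0.21  1.32  0.   -1.75]
```

The table is at 45°. I'll release, rise, and check with the wrist camera.

servo_tool(
  steps=[
    [[0,0,0,0,1],[0,0,0,0,1],[0,0,0,0,1],[0,0,0,0,1],[0,0,0,0,1],[0,0,0,0,1],[0,0,0,0,1],[0,0,-0.5,0,1],[0,0,-0.8,0,1],[0,0,-0.8,0,1],[0,0,-0.8,0,1],[0,0,-0.5,0,1],[0,0,0,0,1]],
  ],
)

```text
clock: 14.67
ee_pos: [0.5426, -0.1884, 0.2578]
tcp_rot: [-0.559, 0.829, -0.003, 0.001]
ft_force: [1.3, 0.0, 0.3]
gripper_width: 0.0855
grasp_force: 0.0
```

Run:
```python
from geo import *
from station import capture
import cv2
P=pts([.591,-.0678,-.1223,.7854,1.25])
k=P["knob"]; to([k[0],k[1],.119],np.pi-.1223-1.25)
c=capture("wrist");print({n:proj(c,v).round() for n,v in P.items()})
cv2.imwrite("pics/w3.png",c["pixels"])
```

```text
t 14.67 tcp [ 0.5426 -0.1884  0.2578] yaw -1.955 tilt [ 0.006 -0.004 -1.   ] F [1.3 0.  0.3] w 0.0855 g 0.0 q [-0.56  0.02  0.02  1.57 -0.   -1.75]
units [-8.038  1.972  3.444] twist 24.43
{'axis': array([318., 312.]), 'bowl': array([318., 368.]), 'flange': array([318., 320.]), 'zero': array([388., 265.]), 'handle': array([318., 236.]), 'piv': array([350., 461.]), 'knob': array([401., 569.])}
```

View pics/w3.png

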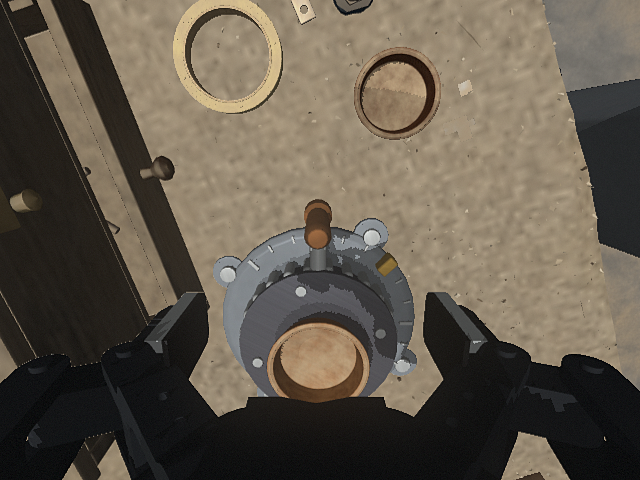

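The handle top is at (317,237), against a predicted (318,236) for 45°, so the table is in its click. Now back to the clamp knob.

servo_tool(
  steps=[
    [[-0.804,0.197,0,0,1],[-0.804,0.197,0,0,1],[-0.804,0.197,0,0,1],[-0.804,0.197,0,0,1],[-0.804,0.197,0,0,1],[-0.804,0.197,0,0,1],[-0.804,0.197,0,0,1],[-0.804,0.197,0,0,1],[-0.804,0.197,0,0,1],[-0.804,0.197,0,0,1]],
  ],
)

```text
clock: 15.55
ee_pos: [0.5881, 0.1419, 0.2508]
tcp_rot: [-0.559, 0.829, 0.0, -0.001]
ft_force: [0.5, -0.0, 0.6]
gripper_width: 0.0853
grasp_force: 0.0
```

servo_tool(
  steps=[
    [[0,0,0,1,1],[0,0,0,1,1],[0,0,0,1,1],[0,0,0,1,1],[0,0,0,1,1],[0,0,0,1,1],[0,0,0,1,1],[0,0,0,1,1],[0,0,0,1,1],[0,0,0,1,1],[0,0,0,1,1],[0,0,0,1,1],[0,0,0,1,1],[0,0,0,1,1],[0,0,0,1,1],[0,0,0,1,1],[0,0,0,1,1],[0,0,0,1,1],[0,0,0,1,1],[0,0,0,1,1]],
  ],
)

```text
clock: 17.22
ee_pos: [0.5881, 0.1403, 0.2506]
tcp_rot: [0.441, 0.898, -0.001, -0.001]
ft_force: [0.4, 0.5, -0.2]
gripper_width: 0.0852
grasp_force: 0.0
```

servo_tool(
  steps=[
    [[0,0,0,1,1],[0,0,0,1,1],[0,0,0,1,1],[0,0,0,1,1],[0,0,0,0.43,1],[0,0,0,0,1],[0,0,0,0,1]],
  ],
)

```text
clock: 17.8
ee_pos: [0.5883, 0.1402, 0.2511]
tcp_rot: [0.633, 0.774, -0.001, -0.001]
ft_force: [0.4, -0.6, 0.2]
gripper_width: 0.0852
grasp_force: 0.0
```

Run:
```python
from geo import *
P=pts([.591,-.0678,-.1223,.7854,1.25])
k=P["knob"]; to([k[0],k[1],.119],np.pi-.1223-1.25)
```

```text
t 17.8 tcp [0.5883 0.1402 0.2511] yaw 1.771 tilt [-0.002 -0.    -1.   ] F [ 0.4 -0.6  0.2] w 0.0852 g 0.0 q [ 0.02  0.12  0.12  1.57 -0.    1.39]
units [-0.053  0.063  3.303] twist 0.02
```

servo_tool(
  steps=[
    [[-0.05,0.06,0.6,0,1],[0,0,0.6,0,1],[0,0,0.6,0,1],[0,0,0.6,0,1],[0,0,0.5,0,1],[0,0,0.4,0,1],[0,0,0,0,0],[0,0,0,0,0],[0,0,0,0,0],[0,0,0,0,0],[0,0,0,0,0],[0,0,0,0,0],[0,0,0,0,0],[0,0,0,0,0],[0,0,0,0,0],[0,0,0,0,0]],
  ],
  newtons=60,
)

```text
clock: 19.13
ee_pos: [0.5906, 0.1386, 0.1217]
tcp_rot: [0.633, 0.774, -0.001, -0.0]
ft_force: [-9.7, -2.2, 10.0]
gripper_width: 0.0162
grasp_force: 58.7
```

```bash
python3 -c "
from geo import *
here()"
```

```text
t 19.13 tcp [0.5906 0.1386 0.1217] yaw 1.77 tilt [-0.001 -0.001 -1.   ] F [-9.7 -2.2 10. ] w 0.0162 g 58.7 q [ 0.02  0.14 -0.1   1.33 -0.    1.39]
```

servo_tool(
  steps=[
    [[-0.004,-0.1256,0,-0.6,0],[-0.004,-0.1256,0,-0.6,0],[-0.004,-0.1256,0,-0.6,0],[-0.004,-0.1256,0,-0.6,0],[-0.004,-0.1256,0,-0.6,0],[-0.004,-0.1256,0,-0.6,0],[-0.004,-0.1256,0,-0.6,0],[-0.004,-0.1256,0,-0.6,0],[-0.004,-0.1256,0,-0.6,0],[-0.004,-0.1256,0,-0.6,0],[-0.004,-0.1256,0,-0.6,0],[-0.004,-0.1256,0,-0.6,0],[-0.004,-0.1256,0,-0.6,0],[-0.004,-0.1256,0,-0.6,0],[-0.004,-0.1256,0,-0.6,0],[-0.004,-0.1256,0,-0.6,0],[-0.004,-0.1256,0,-0.6,0],[-0.004,-0.1256,0,-0.6,0],[-0.004,-0.1256,0,-0.6,0],[-0.004,-0.1256,0,-0.6,0]],
  ],
)

```text
clock: 20.8
ee_pos: [0.5279, 0.0704, 0.1218]
tcp_rot: [0.056, 0.998, 0.001, 0.001]
ft_force: [-3.2, 6.6, 7.0]
gripper_width: 0.0164
grasp_force: 59.0
```

```bash
python3 -c "
from geo import *
here();print(pts([.591,-.0678,-.1223,.7854,0])['knob'])"
```

```text
t 20.8 tcp [0.5279 0.0704 0.1218] yaw 3.03 tilt [ 0.001  0.002 -1.   ] F [-3.2  6.6  7. ] w 0.0164 g 59.0 q [-0.11 -0.09 -0.33  1.33  0.   -0.  ]
[0.52733495 0.06999608 0.139     ]
```

The lever is back at its shut position. I'll nudge it onto the stop, release, rise, and verify.

servo_tool(
  steps=[
    [[0,-0.05,0,0,0],[0,0,0,0,0],[0,0,0,0,0],[0,0.04,0,0,1],[0,0,0,0,1],[0,0,0,0,1],[0,0,0,0,1],[0,0,0,0,1],[0,0,0,0,1],[0,0,0,0,1],[0,0,-0.5,0,1],[0,0,-0.8,0,1],[0,0,-0.8,0,1],[0,0,-0.8,0,1],[0,0,-0.5,0,1],[0,0,0,0,1],[0,0,0,0,1]],
  ],
)

```text
clock: 22.22
ee_pos: [0.5284, 0.069, 0.2575]
tcp_rot: [0.058, 0.998, -0.0, 0.001]
ft_force: [0.5, 0.3, -0.1]
gripper_width: 0.0854
grasp_force: 0.0
```

Run:
```python
from geo import *
from station import capture
import cv2
P=pts([.591,-.0678,-.1223,.7854,0]);here()
c=capture("wrist");print({n:proj(c,v).round() for n,v in P.items()})
cv2.imwrite("pics/w4.png",c["pixels"])
```

```text
t 22.22 tcp [0.5284 0.069  0.2575] yaw 3.026 tilt [ 0.002 -0.    -1.   ] F [ 0.5  0.3 -0.1] w 0.0854 g 0.0 q [-0.12 -0.1  -0.1   1.57 -0.   -0.  ]
{'axis': array([200., 270.]), 'bowl': array([162., 314.]), 'flange': array([194., 276.]), 'zero': array([130., 198.]), 'handle': array([-38., 294.]), 'piv': array([315., 304.]), 'knob': array([316., 234.])}
```

View pics/w4.png

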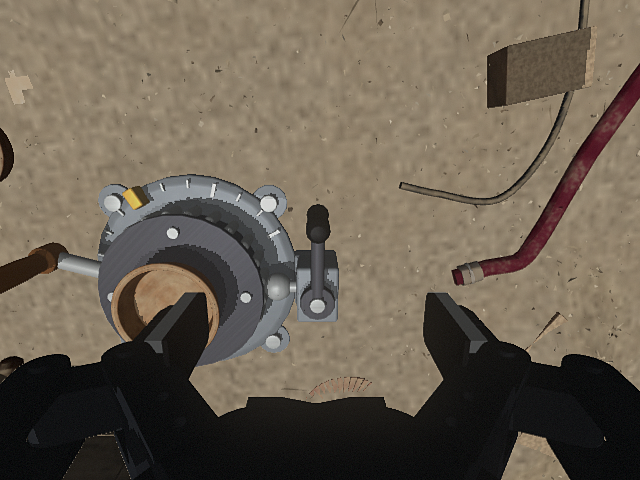

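The knob top is at (318,235) and the pivot at (317,305), both within 2 px of the predictions for fully shut. The handle points left at the 45° click, and the gripper is clear.

```bash
python3 -c "
from station import finish_job
print(finish_job())"
```

```text
the job is handed in; nothing more can be done
None
```

The job is handed in: I opened the clamp, turned the table from click -1 to the 45° click and shut the clamp again, and the last wrist image agrees; it took about 22 s of the 69 s, but `finish_job()` returned no verdict.

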